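# Lever open the drill-bit case with a putty knife

### The arm

A 7-joint arm with a two-finger parallel gripper is mounted at the origin on the work surface. World frame = base frame: x ahead of the robot, y to its left, z up, the work surface at z = 0. Lengths are in mm, angles in rad, forces in N, time in s.
With the tool pointing down it reaches from about 400 to 900 mm from the base axis. Payload 5.6 kg.
Tool frame: the origin (TCP) lies midway between the tips of the shut fingers; the grasp point (between the pads) lies 19 mm behind it; z points along the fingers, y is the line along which they close (so a half turn about z gives the same grasp; the last joint's range is limited). The gripper opens to 92 mm and grips with 3 to 60 N. Pads are 20 mm wide; open, the fingers measure 128 mm over their backs; the gripper's body (75 mm by 189 mm) begins 69 mm behind the grasp point.
Start: joints at [-1.312, 0.468, -0.012, 1.603, 0.006, 1.071, -0.056], TCP at [193.247, 620.616, 214.592] pointing down, gripper open.
Joint ranges: [-2.53, 2.53], [-0.31, 2.02], [-1.57, 1.55], [0.28, 2.44], [-1.29, 4.43], [0.15, 1.84], [-2.92, 2.92]. Speed limits (rad/s): [2.57, 2.57, 3.14, 3.14, 3.14, 3.14, 3.14].

### API

Orientations are given as a rotation vector (axis times angle).
In Python, from cell import robot, grip, kin, viewer gives the robot as it stands. Calls block until the motion is done:
- robot.movep(position, orientation): joint-space move of the TCP to a pose.
- robot.servo_line(position, feed=150, rotation=None): straight line of the TCP; rotation=None keeps the orientation; feed is the mean speed in mm/s.
- robot.goto_joints(angles): joint-space move.
- grip(opening, newtons=None): opening from 0.0 (shut) to 1.0 (fully open); newtons is the grip in N (None keeps the last); returns when the fingers have stopped.
- robot.hold(seconds).
- kin.ik(position, orientation): joint angles nearest the present ones, or None.
- robot.observe(): the state.
- viewer.read_camera(name): name is "scene" or "top" or "wrist"; returns the picture (400x640x3 uint8, red, green, blue); there is no depth.
- viewer.camera_info(name): a dict with "camera_matrix" (3x3 intrinsics, pixels), "k1" (the pictures are not rectified: a ray, as slopes to the right and down, at radius r is drawn at 1 + k1 r^2 times it, then the intrinsics apply), "R" (3x3) and "t" (3): a world point X has camera coordinates R X + t. Camera axes: x right, y down, z forward; pixel columns grow to the right and rows downward; lengths in mm; the calibration is good to about 2 mm. A picture is of the moment at which its call begins: read the wrist's pose just before it. camera_info takes no time and is no camera call; for the wrist camera it gives the pose at the moment of the call.
A pose or a line that the arm cannot do raises robot.IKError and nothing moves.
- robot.job_done(): hands the job in; it is judged then, once.
Trained networks look in the newest picture that a camera, given by its name, has taken for a name from the list of things; names that differ only in an ending like _2 or _b are one class to them, and where a whole thing is asked for, a point or a joint stands for the part that bears it (a point fixed in the world has none). Each returns a list of dicts, best first, with "confidence" (0 to 1); they miss things now and then, are a little off and sometimes report something else, mostly with a low value. They report only what shows in the picture. A call takes as long as a camera call. They do not tell look-alikes from the thing itself.
- viewer.silhouettes(name, camera): "mask" (400x640 bool, what is visible of it).
- viewer.pinpoint(name, camera): "at" ([x, y, z] in mm, in the coordinates of the camera as it stood for that picture, good to about 4 mm: a listed point, or the origin of a listed thing).
The state is a dict: "t": time; "joints": joint angles; "joint_velocities": joint speeds; "joint_torque": joint torques, N m; "tcp_pos": TCP position; "tcp_rot": TCP orientation; "contact_force": force on the tool from outside, world axes, zero at the start; "wrist_torque": the same for the moment, N m; "grip_width": opening from 0.0 (shut) to 1.0 (fully open); "grip_force": force on a finger pad.
Only numpy, scipy, OpenCV 4.12 (cv2) and the standard library are available. Lean on these libraries where they do the work, as an engineer would, in place of code of your own. Each camera call takes 0.05 s, during which the arm holds its last target. There are 200 camera calls.

### The job

The lid of the wooden drill-bit case on the sloped stand has no handle: pick up the putty knife from the cork mat, slide its blade straight and well into the slot under the front of the lid, and lever the lid up with the blade, keeping the gripper off the lid, until it stands open by 45 degrees or more on its stiff hinge. Then set the knife back down on the cork mat the way up it was, its handle lying flat on the cork and the lid still open; do not drop it. Leave the other loose things on the bench where they are.

Things in the scene. Friction and masses are not known exactly. Their poses are not given: they have to be found in the camera images.
- knife: Putty knife, 185 mm, on the cork mat. Wooden handle 100 long x 24 wide x 28 high, flat sides; then ferrule and stiff steel blade 2.5 thick, widening to 46 mm, its flat in x-y, 14 mm above the handle's underside. Origin: centre of the handle's underside. x points to the blade's tip, z up. Handle x = -50 to 50, blade's end at x = 135 mm.
- blade_tip (a point): Middle of the knife blade's square end, at (135, 0, 14) mm in the knife's frame, same axes.
- mat: Cork mat on the bench, 250 (x) x 150 (y) x 5 mm, fixed. Origin: centre of its underside; z up.
- stand: Plywood stand, fixed, that carries the drill-bit case sloping 35 degrees, low edge towards the robot. Origin: on the bench, straight below the slot point. x points horizontally away from the robot side to the high rear edge, z up. Foot 150 x 170 mm, x from 2 to 152 mm.
- slot (a point): Mouth of the slot under the lid's front edge (its middle), 175 mm above the bench. x points into the slot (forward and up at 35 degrees), y along the edge, z square to the lid, up. Slot 10 mm high (z -5 to 5), 136 wide, free under the lid for 110 mm. Its floor, the case's thick front wall at z = -5, runs 22 mm in and sticks out 10 mm before the mouth. Bits inside lie below z = -10.
- lid_edge (a point): Middle of the lower front edge of the lid, on its underside; moves with the lid. Axes are the lid's: x from front edge to hinge, z out of the lid's upper face. The lid is a flat wooden board 120 (x) x 160 (y) x 8 mm, 100 g.
- lid_hinge (a point): Middle of the lid's hinge line along the upper rear edge of the case, at the lid's underside, 120 mm from lid_edge; 248 mm above the bench. Axes as lid_edge.
- lid (a joint): Opening angle of the lid in rad: 0 closed, 0.61 level, at most 1.9. The stiff hinge holds the lid wherever it is left; 1 to 2 N at the front edge moves it.
- glue: Bystander: blue glue bottle, 44 diameter x 120 mm, standing behind the work. Origin: centre of its underside.
- can: Bystander: aerosol can, 62 diameter x 170 mm, standing at the right rear. Origin: centre of its underside.
- offcut: Bystander: dark wood offcut 75 x 42 x 24 mm lying between mat and stand. Origin: centre of its underside.
- bowl: Bystander: turned wooden bowl, 150 diameter x 60 mm, to the right. Origin: centre of its underside.
- mallet: Bystander: wooden mallet lying at the left, 270 mm long, head 110 wide and 60 mm high. Origin: at bench level under its handle, near the head.
- driver: Bystander: screwdriver lying at the right, near the robot, about 0.2 m long. Origin: under its middle.
Mind the look-alikes: they are no part of the job. Of the things that look like the knife, the smaller one is meant.

How it is judged (in metres and radians):
On the way, in this order (a step that is already met when the one before it is completed fails the run):
1. the blade's end is at least 15 mm inside the slot and square to it (within 0.26 rad, 15 degrees), with the lid still all but closed (below 0.12 rad) (x of blade_tip in the frame of slot between 0.015 and 0.11 m and y of blade_tip in the frame of slot between -0.06 and 0.06 m and angle between the x axis of knife and the x axis of slot, either way round below 0.26 rad and z of blade_tip in the frame of slot between -0.03 and 0.02 m and value of joint lid below 0.12 rad), for 0.05 s.
2. the lid is open past 0.6 rad with the knife bearing on it (value of joint lid above 0.6 rad and contact force between knife and lid above 0.2 N), for 0.05 s.
3. the knife, still held, is brought down onto the mat (middle of the handle within 20 mm of the cork), not dropped (x of knife in the frame of mat between -0.13 and 0.13 m and y of knife in the frame of mat between -0.08 and 0.08 m and z of knife in the frame of mat below 0.025 m and contact force between the fingers and knife above 1 N), for 0.05 s.
At the end, for the whole second after the job is handed in: The lid stands open by more than 0.7 rad (40 degrees); the knife lies at rest, released, level within 0.15 rad, its handle's middle on the cork mat (within 130 mm along and 80 mm across of the mat's centre, less than 10 mm above the cork) (value of joint lid above 0.7 rad and angle between knife's own z axis and vertical below 0.15 rad and linear speed of knife below 0.02 m/s and x of knife in the frame of mat between -0.13 and 0.13 m and y of knife in the frame of mat between -0.08 and 0.08 m and z of knife in the frame of mat below 0.015 m); the robot touches nothing.
It fails at once if the gripper or arm presses on the lid (over 2 N) (contact force between any of the fingers, the arm and lid above 2 N).
It fails at once if a loose bystander is moved by more than 30 mm or knocked over (distance of any of glue, can, offcut, bowl, mallet, driver from where it was at the start of the episode above 0.03 m or angle between any of glue, can's own z axis and vertical above 0.5 rad).
It also fails if it takes over 67 s, if anything falls off the work surface, if the arm or the gripper's body presses on something with over 40 N, if the wrist force passes 120 N, or if a joint passes its speed limit or range.

## Working session

There is one attempt and no reset: what is moved stays moved. The work goes in short steps, each a Python script; the robot and the scene stay as the last script left them, time stands still between calls to the robot, and variables do not carry over. Pictures are saved under pics/ and viewed, at most 10 in all, crops included, and the job is handed in when it is done.

```bash
ls; mkdir -p pics; cat > h.py <<'E'
import numpy as np, cv2
from cell import robot, grip, kin, viewer
from scipy.spatial.transform import Rotation as Rn
def w(cam,p,ci=None):
    ci=ci or viewer.camera_info(cam); return np.array(ci["R"]).T@(np.array(p)-np.array(ci["t"]))
def px(cam,X):
    ci=viewer.camera_info(cam); c=np.array(ci["R"])@X+np.array(ci["t"]); s=c[:2]/c[2]; s=s*(1+ci["k1"]*(s@s)); K=np.array(ci["camera_matrix"])
    return (K@[s[0],s[1],1])[:2]
def ray(cam,uv,z):
    ci=viewer.camera_info(cam); K=np.array(ci["camera_matrix"]); d=np.linalg.solve(K,[uv[0],uv[1],1.])[:2]; s=d.copy()
    for _ in range(20): s=d/(1+ci["k1"]*(s@s))
    R=np.array(ci["R"]); o=-R.T@np.array(ci["t"]); v=R.T@np.array([s[0],s[1],1]); return o+v*(z-o[2])/v[2]
def save(im,n): cv2.imwrite("pics/"+n,cv2.cvtColor(im,cv2.COLOR_RGB2BGR))
E
python3 - <<'E'
from h import *
np.set_printoptions(precision=1,suppress=True)
im={c:viewer.read_camera(c) for c in("scene","top")}
for c in im:
    save(im[c],c+".png")
    for n in["knife","blade_tip","mat","stand","slot","lid_edge","lid_hinge","glue","can","offcut","bowl","mallet","driver"]:
        for d in viewer.pinpoint(n,c):
            X=w(c,d["at"]); print(c,n,round(d["confidence"],2),X,px(c,X))
E
```

```text
pics
scene knife 0.88 [645.1 179.8   3.8] [370.8 226.7]
scene knife 0.75 [375.7 288.9  -8.6] [362.3 165.9]
scene blade_tip 0.9 [223.1 191.6  15.7] [321.9 142.3]
scene blade_tip 0.86 [775.3 177.9  15.5] [390.4 255.9]
scene mat 0.62 [647.4 199.4  -0.7] [376.2 226.2]
scene slot 0.96 [ 636.1 -178.2  173.4] [261.3 228.8]
scene lid_edge 0.87 [ 635.7 -177.   180.2] [261.4 227.1]
scene lid_edge 0.67 [ 718.5 -345.2   -0.3] [221.1 304.1]
scene lid_hinge 0.85 [ 730.1 -179.8  247.1] [270.1 239.4]
scene glue 0.87 [802.2  -6.8  -0.3] [339.8 286.8]
scene glue 0.55 [641.6 180.4   2.7] [370.4 226.1]
scene can 0.73 [ 716.5 -347.9   -1.1] [220.1 304. ]
scene offcut 0.63 [481.9   4.8   3.1] [302.4 207.6]
scene bowl 0.81 [ 561.8 -438.7    1.2] [177.2 271.3]
scene mallet 0.9 [571.5 460.7   2.3] [430.6 186.6]
scene mallet 0.43 [ 730.4 -177.8  245.9] [271.  239.6]
scene mallet 0.23 [ 634.6 -174.4  181.5] [262.1 226.2]
scene driver 0.72 [ 403.2 -315.3   -3.9] [204.2 221.3]
top knife 0.69 [643.5 179.3   4.9] [272.6 171.3]
top knife 0.64 [384.8 285.9  -2.7] [237.5 253.5]
top blade_tip 0.94 [780.1 178.9  17.2] [273.  128.2]
top blade_tip 0.58 [224.8 188.2  21.3] [266.7 307.2]
top blade_tip 0.41 [571.2 457.9  -2.6] [184.7 193.9]
top mat 0.65 [654.  199.   -0.3] [266.7 168.2]
top stand 0.69 [ 633.6 -182.6    0.1] [386.9 174.9]
top slot 0.55 [ 644.7 -178.9  175. ] [392.7 162.9]
top lid_edge 0.84 [ 634.1 -179.8  177.9] [393.2 166.5]
top lid_hinge 0.95 [ 734.2 -177.1  246.9] [395.1 125.9]
top lid_hinge 0.46 [652.4 198.1  -1. ] [267.  168.8]
top glue 0.75 [803.8  -6.7   3. ] [331.5 122. ]
top can 0.72 [ 713.4 -347.6   -1.9] [438.8 150.2]
top offcut 0.62 [480.7  -3.2   2.2] [330. 223.]
top bowl 0.64 [ 564.2 -451.4    3.1] [473.7 197.1]
top mallet 0.76 [571.3 455.5  -1. ] [185.3 193.8]
top mallet 0.47 [ 716.3 -345.8    1. ] [438.4 149.2]
top driver 0.88 [ 401.9 -322.2   -1. ] [432.8 249.1]
```

View pics/scene.png

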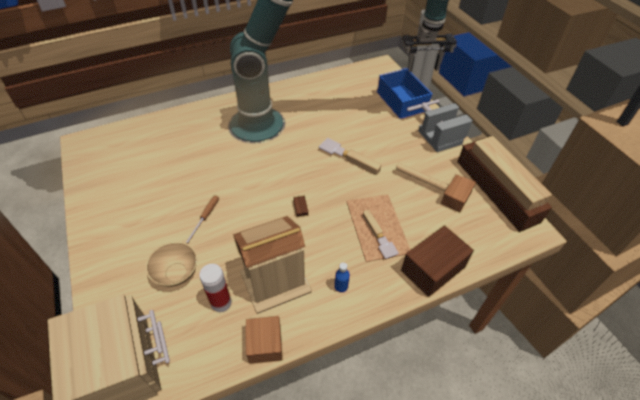

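View pics/top.png

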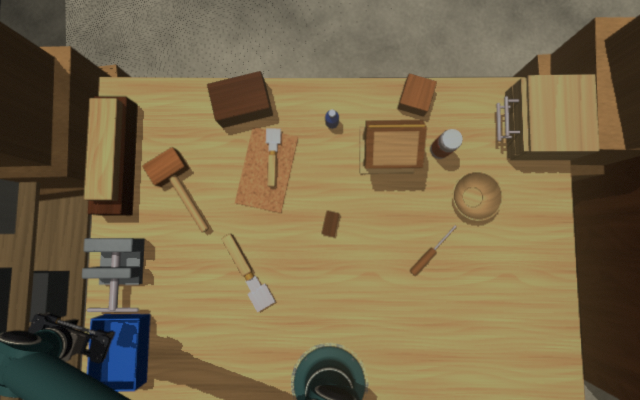

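Two knives: the one at top (272,160) / scene (377,232) lies on the cork and is 135 mm from origin to tip. The other, at top (245,270) / scene (345,153), lies on bare bench and is longer (184 mm). So the one on the cork mat is meant. I'll confirm it with the wrist camera and measure from two places.

```bash
cat > meas.py <<'E'
from h import *
np.set_printoptions(precision=3,suppress=True)
def Rt(yaw,pitch,flip):  # knife frame -> tool rot: knife x fwd, pitched up
    K=Rn.from_euler('ZY',[yaw,-pitch]).as_matrix(); T=np.array([[-1,0,0],[0,1,0],[0,0,-1]]).T
    if flip: T=np.diag([1,-1,-1.])
    return K, Rn.from_matrix(K@T).as_rotvec()
E
python3 - <<'E'
from meas import *
s=robot.observe(); print(s["joints"],Rn.from_rotvec(s["tcp_rot"]).as_matrix())
for flip in(0,1):
    for p,pit in(([665,179,30],0),([665,179,250],0),([540,-178,110],.61),([480,-178,70],.61),([500,-178,200],.61),([500,-178,200],.8)):
        q=kin.ik(p,Rt(0,pit,flip)[1]); print(flip,p,pit,q)
E
```

```text
[-1.312  0.467 -0.012  1.603  0.006  1.071 -0.056] [[-0.955  0.297  0.   ]
 [ 0.297  0.955 -0.   ]
 [-0.     0.    -1.   ]]
0 [665, 179, 30] 0 [-0.406  0.74   0.137  1.615 -0.13   0.795  1.358]
0 [665, 179, 250] 0 [-0.47   0.506  0.233  1.474 -0.121  1.176  1.352]
0 [540, -178, 110] 0.61 [ 1.288  0.62  -1.075  2.27   1.78   0.281  0.333]
0 [480, -178, 70] 0.61 None
0 [500, -178, 200] 0.61 [ 1.21   0.169 -0.823  2.292 -0.602  0.208  2.559]
0 [500, -178, 200] 0.8 None
1 [665, 179, 30] 0 [-0.726  0.822  0.623  1.64  -0.59   0.876 -1.437]
1 [665, 179, 250] 0 [-0.778  0.574  0.709  1.497 -0.387  1.214 -1.583]
1 [540, -178, 110] 0.61 [ 1.427  0.844 -1.318  2.265  1.74   0.537 -2.66 ]
1 [480, -178, 70] 0.61 None
1 [500, -178, 200] 0.61 [-0.192  0.07   0.656  2.366 -1.102  0.332 -0.127]
1 [500, -178, 200] 0.8 None
```

```bash
python3 - <<'E'
from meas import *
def look(tag,p,names,sv=False):
    robot.movep(p,Rt(0,0,0)[1]); im=viewer.read_camera("wrist"); ci=viewer.camera_info("wrist")
    for n in names:
        for d in viewer.pinpoint(n,"wrist"):
            if d["confidence"]>.3: X=w("wrist",d["at"],ci); print(tag,n,round(d["confidence"],2),X,px("wrist",X))
    if sv: save(im,tag+".png")
    return im
kn=["knife","blade_tip","mat"]; sl=["slot","lid_edge","lid_hinge","stand"]
look("k1",[640,180,300],kn,True); look("k2",[700,210,300],kn); look("k3",[620,150,260],kn)
look("s1",[560,-180,350],sl,True); look("s2",[600,-150,380],sl); look("s3",[530,-210,350],sl)
print(robot.observe()["joints"],robot.observe()["t"])
for a in (0,.15,.3,.45):
  for flip in(0,1):
    o=[]
    for p,pit in(([537,-178,90],.61-a),([492,-178,60],.61-a),([550,-178,150],.61-a),([564,-178,204],.61-a)):
        q=kin.ik(p,Rt(0,pit,flip)[1]); o.append(q)
    print(a,flip,*o,sep='\n  ')
E
```

```text
k1 knife 0.92 [639.617 180.948   4.795] [322.184 166.95 ]
k1 blade_tip 0.59 [776.925 180.123  20.061] [321.699 249.225]
k1 mat 0.73 [ 632.928 -180.166    5.175] [104.203 163.224]
k1 mat 0.64 [650.882 202.371   1.079] [335.496 173.327]
k2 blade_tip 0.69 [777.069 178.6    20.639] [303.648 215.487]
k2 mat 0.62 [647.775 201.251   1.235] [317.317 134.256]
k3 knife 0.62 [641.769 184.893   4.785] [344.832 183.997]
k3 blade_tip 0.7 [ 631.263 -177.511    5.592] [107.657 177.462]
k3 blade_tip 0.66 [773.09  181.21   19.455] [341.468 267.85 ]
k3 blade_tip 0.41 [560.897 456.979  -1.016] [527.062 130.659]
k3 mat 0.88 [650.872 205.4     0.468] [357.967 189.475]
s1 slot 0.94 [ 636.633 -178.746  175.948] [321.737 239.922]
s1 lid_edge 0.71 [ 634.123 -179.555  177.804] [321.338 238.667]
s1 lid_hinge 0.62 [ 729.766 -179.792  246.043] [321.171 340.816]
s1 stand 0.73 [ 633.307 -179.561    1.167] [321.909 201.827]
s1 stand 0.73 [ 635.64  -179.549  175.807] [321.895 239.206]
s2 slot 0.97 [ 634.292 -179.203  178.478] [301.034 203.256]
s2 lid_edge 0.79 [ 632.681 -178.306  176.643] [302.014 201.909]
s2 stand 0
[... 1353 characters left out ...]
41  0.351  2.017 -0.312  0.624  2.125]
0.3
  1
  [-0.378  0.509  0.863  2.177 -1.066  0.563 -0.297]
  [-0.286  0.489  0.768  2.279 -1.204  0.477 -0.108]
  [-0.464  0.417  0.952  2.117 -0.83   0.636 -0.525]
  [-0.513  0.339  0.988  2.043 -0.644  0.711 -0.709]
0.45
  0
  [ 0.04   0.432  0.303  2.044 -0.334  0.554  2.151]
  [ 0.068  0.431  0.295  2.154 -0.404  0.453  2.253]
  [-0.004  0.357  0.346  1.98  -0.266  0.688  2.078]
  [-0.032  0.306  0.369  1.905 -0.219  0.809  2.025]
0.45
  1
  [-0.466  0.615  0.986  2.072 -0.898  0.749 -0.491]
  [-0.42   0.593  0.929  2.181 -0.968  0.652 -0.377]
  [-0.508  0.521  1.027  2.008 -0.721  0.823 -0.653]
  [-0.528  0.445  1.036  1.932 -0.583  0.902 -0.784]
```

```bash
python3 - <<'E'
import cv2,numpy as np
a=cv2.imread("pics/k1.png");b=cv2.imread("pics/s1.png")
cv2.imwrite("pics/ks.png",np.hstack([cv2.resize(a[100:300,220:420],(400,400),interpolation=2),cv2.resize(b[160:360,220:420],(400,400),interpolation=2)]))
E
```

```text
(no output)
```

View pics/ks.png

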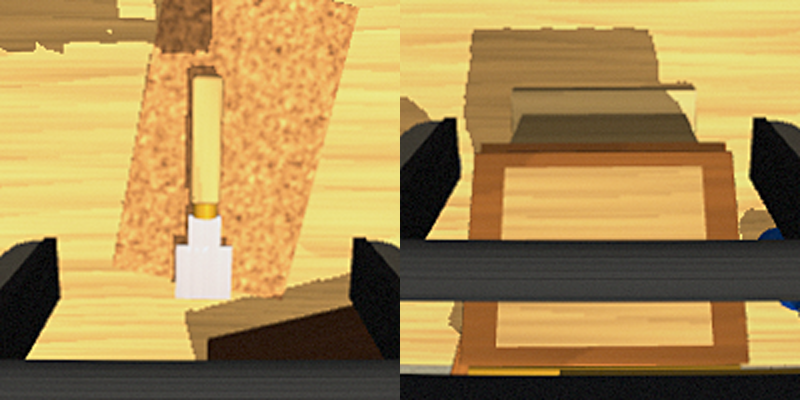

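Left half: the smaller knife on the cork, with its handle axis at wrist column ≈323 and blade end at (322,249), lying practically along world x. This is the one. Right half: the lid, front edge square to x at row ≈233, slot below it. Both knife views agree on heights (underside ≈5, blade ≈19). Grasping, with the tool leaning 0.3 rad so the insertion pose stays within joint range.

```bash
python3 - <<'E'
from meas import *
robot.movep([640,180,300],Rt(0,0,0)[1])
b=ray("wrist",(323.7,137.5),33); f=ray("wrist",(323,202),33); t=ray("wrist",(322,249),19); print(b,f,t)
yaw=float(np.arctan2(t[1]-b[1],t[0]-b[0])); yaw=float(np.clip(yaw,-.04,.04))
o=np.array([642,180.5,5.]); 
A=.3; K=Rn.from_euler('Z',yaw).as_matrix(); r=Rt(yaw,-A,0)[1]
p=o+K@[15,0,5.5]; back=Rn.from_rotvec(r).as_matrix()@[0,0,-1]
print("yaw",yaw,"p",p)
grip(1.0,20); robot.movep(p+120*back,r); robot.servo_line(p+40*back,120); robot.servo_line(p,50)
print(robot.observe()["contact_force"])
grip(0.0,60); s=robot.observe(); print(s["grip_width"]*92,s["grip_force"],s["contact_force"],s["tcp_pos"],s["t"])
robot.servo_line(p+[0,0,60],80); s=robot.observe(); print(s["grip_width"]*92,s["grip_force"],s["contact_force"],s["wrist_torque"],s["t"])
im=viewer.read_camera("wrist"); save(im,"g1.png")
E
```

```text
[592.694 179.549  33.   ] [692.326 178.319  33.   ] [778.53  176.505  19.   ]
yaw -0.016378285774756637 p [656.998 180.254  10.5  ]
[-0.063  0.065  0.299]
23.42988313521535 59.99827444553375 [0.841 0.118 0.335] [656.988 180.422  10.484] 13.3083
23.888452147676496 59.997864961624146 [-0.209 -0.057 -0.882] [ 0.016 -0.291  0.006] 14.2083
```

View pics/g1.png

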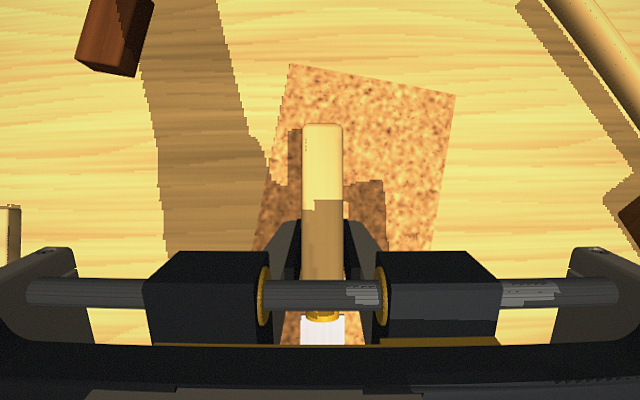

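Knife is held (width 23.9 mm, wrist column 322). Moving on to the pre-insert pose, then checking the blade tip with the fixed cameras.

```bash
cat >> meas.py <<'E'
A=.3; S=np.array([636.4,-178.9,175.]); P=np.radians(35); OFF=np.array([14.7,0,5.5])
def tcp(tip,pitch,yaw=0.):
    K=Rn.from_euler('ZY',[yaw,-pitch]).as_matrix(); o=np.array(tip)-K@[135,0,14]
    return o+K@OFF, Rt(yaw,pitch-A,0)[1]
def tip_now():
    s=robot.observe(); T=Rn.from_rotvec(s["tcp_rot"]).as_matrix()@np.array([[-1,0,0],[0,1,0],[0,0,-1]])@Rn.from_euler('Y',-A).as_matrix()
    return np.array(s["tcp_pos"])-T@OFF+T@[135,0,14]
def F(): s=robot.observe(); print("t",round(s["t"],2),"F",s["contact_force"],"M",s["wrist_torque"],"tip",tip_now(),"w",s["grip_width"]*92)
X=np.array([np.cos(P),0,np.sin(P)]); Z=np.array([-np.sin(P),0,np.cos(P)])
E
python3 - <<'E'
from meas import *
p=robot.observe()["tcp_pos"]
robot.servo_line([p[0]-20,p[1],220],200)
robot.movep([520,20,230],Rt(0,-.05,0)[1])
robot.movep(*tcp(S-60*X+20*Z,P)) ; robot.servo_line(tcp(S-30*X,P)[0],80); F()
ims={c:viewer.read_camera(c) for c in("scene","top","wrist")}
for c in ims:
    for n in("blade_tip","slot","knife","lid_edge"):
        for d in viewer.pinpoint(n,c):
            if d["confidence"]>.3: print(c,n,round(d["confidence"],2),w(c,d["at"]))
q=px("scene",S).astype(int); im=ims["scene"][max(q[1]-70,0):q[1]+50,q[0]-80:q[0]+80]
save(cv2.resize(im,None,fx=5,fy=5,interpolation=2),"pre.png")
E
```

```text
t 17.57 F [-0.051 -0.9   -0.603] M [ 0.05   0.369 -0.021] tip [ 611.829 -178.465  157.535] w 23.484542636445838
scene blade_tip 0.97 [225.88  196.577  14.804]
scene blade_tip 0.58 [569.308 458.12    0.14 ]
scene blade_tip 0.51 [ 609.251 -178.953  157.53 ]
scene slot 0.66 [ 635.375 -177.573  174.435]
scene knife 0.82 [380.19  288.044  -8.915]
scene knife 0.5 [ 511.906 -180.23    62.612]
scene lid_edge 0.96 [ 634.523 -178.486  180.347]
scene lid_edge 0.46 [ 715.199 -346.182   -4.132]
top blade_tip 0.84 [ 616.451 -179.818  156.795]
top blade_tip 0.72 [227.628 191.88   21.652]
top slot 0.69 [ 641.342 -183.418  176.157]
top knife 0.69 [384.077 285.796   0.573]
top knife 0.64 [ 510.437 -183.553   67.524]
top lid_edge 0.61 [ 633.281 -179.875  177.019]
wrist knife 0.97 [ 507.699 -179.436   66.897]
```

View pics/pre.png

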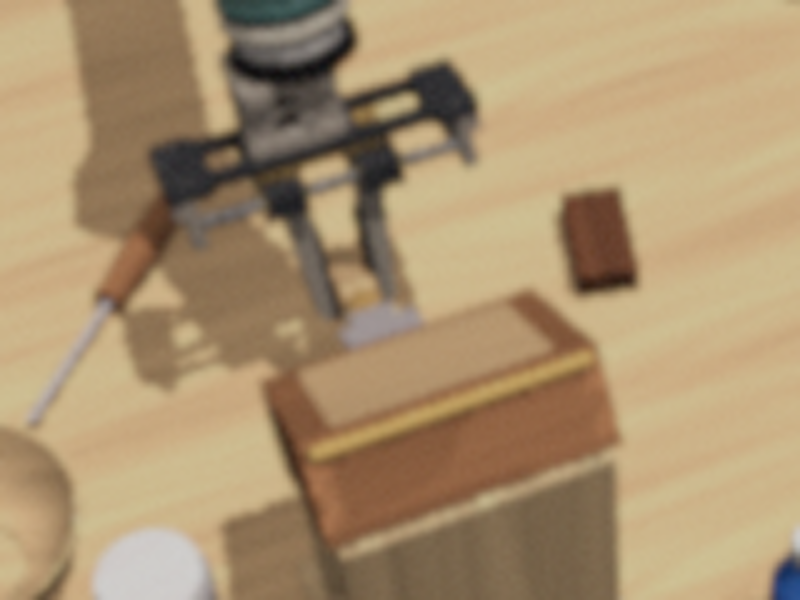

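The blade is centred just before the slot, and both cameras put the tip at z≈157 against 157.5 computed. Inserting in steps while watching the force.

```bash
python3 - <<'E'
from meas import *
f0=np.array(robot.observe()["contact_force"]); F()
for d in(-12,-4,4,12,20,28,36):
    robot.servo_line(tcp(S+d*X,P)[0],50)
    f=np.array(robot.observe()["contact_force"])-f0; print(d,f,"along",f@X,"normal",f@Z)
    if abs(f@X)>6 or abs(f@Z)>6: robot.servo_line(tcp(S+(d-10)*X,P)[0],50); break
robot.hold(.1); F()
E
```

```text
t 18.32 F [ 0.17  -0.081 -0.692] M [0.008 0.37  0.01 ] tip [ 611.825 -178.915  157.815] w 23.676879799939787
-12 [-1.51  -0.154 -0.042] along -1.2606681010811 normal 0.8315158958945106
-4 [ 0.088  0.241 -1.105] along -0.5617736813437143 normal -0.955341360509584
4 [-0.327  0.099 -0.035] along -0.28786855606000084 normal 0.15830646421585545
12 [-0.734  0.02  -0.659] along -0.97913731763329 normal -0.11905712302527076
20 [-0.059  0.283 -0.62 ] along -0.40381439805177816 normal -0.4742683851893753
28 [-1.023  0.142  0.184] along -0.7322776268906062 normal 0.7368910555853878
36 [0.098 0.078 0.452] along 0.3401228947601547 normal 0.3140566168441885
t 20.78 F [ 0.587 -0.392 -0.735] M [ 0.06   0.359 -0.046] tip [ 665.795 -178.843  195.548] w 23.799071785590208
```

```bash
python3 - <<'E'
from meas import *
H=S+5*Z+120*X
for th in np.arange(.1,1.16,.15):
    a=P-th; tip=H-84*np.array([np.cos(a),0,np.sin(a)])-1.3*np.array([-np.sin(a),0,np.cos(a)])
    robot.servo_line(tcp(tip,P)[0],60); print(round(th,2),end=' '); F()
ims={c:viewer.read_camera(c) for c in("scene","top")}
for c in ims:
    for n in("blade_tip","lid_edge","lid_hinge"):
        for d in viewer.pinpoint(n,c):
            if d["confidence"]>.3: print(c,n,round(d["confidence"],2),w(c,d["at"]))
q=px("scene",S).astype(int); im=ims["scene"][max(q[1]-80,0):q[1]+40,q[0]-80:q[0]+80]
save(cv2.resize(im,None,fx=5,fy=5,interpolation=2),"open.png")
E
```

```text
0.1 t 21.13 F [ 0.102 -0.322 -1.344] M [ 0.035  0.348 -0.037] tip [ 659.057 -179.036  206.34 ] w 23.489403165723097
0.25 t 21.49 F [1.026 0.253 0.104] M [0.053 0.396 0.045] tip [ 653.78  -179.002  217.766] w 23.578090232978713
0.4 t 21.85 F [-0.009 -0.358 -0.824] M [ 0.005  0.36  -0.009] tip [ 650.127 -179.004  229.809] w 23.427682566029393
0.55 t 22.21 F [-0.068  0.286 -0.516] M [-0.035  0.357 -0.007] tip [ 648.324 -178.979  242.283] w 23.58589842590194
0.7 t 22.57 F [-0.361  1.441 -1.496] M [ 0.041  0.365 -0.019] tip [ 648.439 -179.002  254.958] w 23.456864998289944
0.85 t 22.93 F [-0.411  0.211 -0.927] M [-0.043  0.354  0.027] tip [ 650.424 -179.002  267.481] w 23.660600520405666
1.0 t 23.28 F [-0.663  0.229 -0.724] M [ 0.03   0.353 -0.001] tip [ 654.19  -178.982  279.499] w 23.595273601214327
1.15 t 23.64 F [-0.481  0.476 -0.427] M [0.073 0.359 0.025] tip [ 659.719 -178.923  290.783] w 23.374428289058272
scene blade_tip 0.74 [647.717 202.847   1.93 ]
scene blade_tip 0.67 [223.22  194.271  13.413]
scene blade_tip 0.52 [ 718.997 -349.4     -2.78 ]
scene lid_edge 0.97 [ 628.146 -176.976  314.394]
scene lid_hinge 0.67 [ 731.742 -180.554  246.148]
top blade_tip 0.79 [225.276 190.191  20.248]
top lid_edge 0.66 [ 631.55  -180.794  311.381]
top lid_edge 0.63 [ 632.079 -179.042    0.148]
top lid_hinge 0.81 [ 733.88  -177.932  246.621]
```

View pics/open.png

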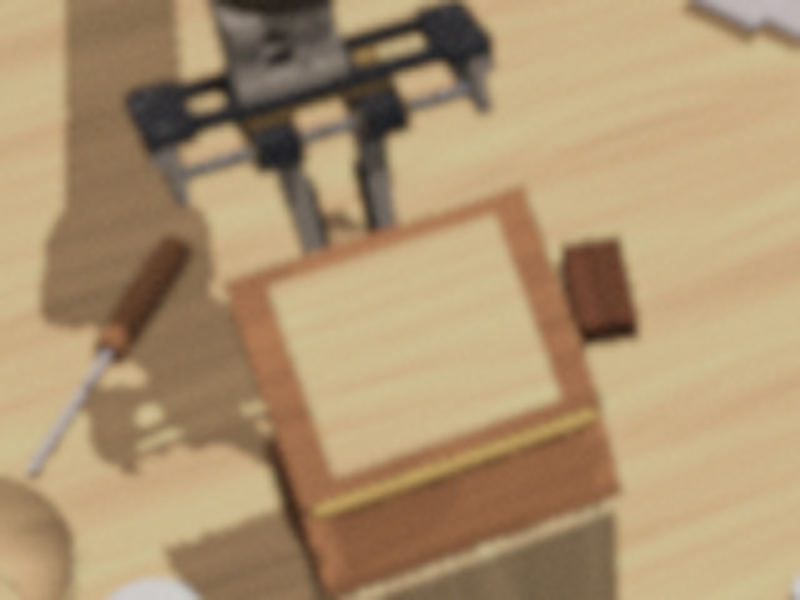

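The lid edge is at z≈313 in both views, so it stands about 1.2 rad open, with the gripper clear of it. Withdrawing and carrying the knife back above the mat.

```bash
python3 - <<'E'
from meas import *
p=np.array(robot.observe()["tcp_pos"])
robot.servo_line(p+[-5,0,-15],100); p=np.array(robot.observe()["tcp_pos"])
robot.servo_line(p-65*X,120); p=np.array(robot.observe()["tcp_pos"]); print(p,robot.observe()["joints"])
robot.servo_line([p[0]+15,20,210],200)
yaw=-.016; r=Rt(yaw,-A,0)[1]
robot.movep([560,140,230],r); robot.servo_line([657,180.25,120],150); robot.hold(.2); F()
ims={c:viewer.read_camera(c) for c in("scene","top","wrist")}
for c in ims:
    for n in("blade_tip","knife","lid_edge"):
        for d in viewer.pinpoint(n,c):
            if d["confidence"]>.3: print(c,n,round(d["confidence"],2),w(c,d["at"]))
E
```

```text
[ 507.673 -179.212  161.882] [-0.047  0.221  0.438  2.173 -0.426  0.511  2.285]
t 28.4 F [-0.493 -1.056 -0.896] M [-0.019 -0.289 -0.031] tip [777.406 178.283 129.612] w 23.605210169339266
scene blade_tip 0.82 [778.211 177.76  126.536]
scene blade_tip 0.68 [222.975 195.708  12.146]
scene knife 0.97 [381.651 286.388  -6.822]
scene knife 0.84 [646.131 178.789 111.709]
scene knife 0.62 [ 730.899 -179.175  244.402]
scene lid_edge 0.75 [ 627.106 -174.842  311.759]
top knife 0.58 [645.087 175.22  114.518]
top knife 0.38 [ 641.846 -180.198  175.164]
top lid_edge 0.9 [ 629.171 -182.317  311.991]
wrist knife 0.64 [639.631 181.681 115.255]
```

The knife hasn't slipped in the grip and the lid is holding. Setting it down.

```bash
python3 - <<'E'
from meas import *
r=Rt(-.016,-A,0)[1]; back=Rn.from_rotvec(r).as_matrix()@[0,0,-1]
robot.servo_line([657,180.25,25],100); robot.hold(.2); f0=np.array(robot.observe()["contact_force"])
for z in np.arange(18,9.4,-1):
    robot.servo_line([657,180.25,z],20); robot.hold(.1); f=np.array(robot.observe()["contact_force"])-f0; print(z,f)
    if f[2]>4: break
robot.hold(.2); print("grip",robot.observe()["grip_force"]); p=np.array(robot.observe()["tcp_pos"])
grip(0.45,3); grip(1.0); robot.hold(.2)
robot.servo_line(p+60*back,60); robot.servo_line(p+np.array([-20,0,240]),150); robot.movep([620,180,300],Rt(0,0,0)[1]); robot.hold(.3); F()
ims={c:viewer.read_camera(c) for c in("scene","top","wrist")}
for c in ims:
    for n in("blade_tip","knife","lid_edge","mat"):
        for d in viewer.pinpoint(n,c):
            if d["confidence"]>.3: print(c,n,round(d["confidence"],2),w(c,d["at"]))
save(np.vstack([ims["scene"][80:380],ims["wrist"][50:350]]),"end.png")
E
```

```text
18.0 [ 0.192  0.522 -0.943]
17.0 [0.398 0.927 0.013]
16.0 [ 0.891 -0.066 -0.391]
15.0 [ 0.969  0.867 -1.292]
14.0 [ 1.362 -0.222 -0.836]
13.0 [ 0.654  0.522 -0.767]
12.0 [ 1.237  0.675 -1.556]
11.0 [ 0.21  -0.623 -0.713]
10.0 [ 0.091 -0.593  2.886]
grip 60.00053644180298
t 38.65 F [-0.151  0.323 -0.475] M [0.018 0.044 0.004] tip [732.9   179.44  341.575] w 91.91440206083011
scene blade_tip 0.87 [778.337 178.921  20.333]
scene blade_tip 0.7 [223.303 194.114  14.205]
scene knife 0.89 [647.262 180.11    1.687]
scene knife 0.69 [381.544 288.403  -6.954]
scene lid_edge 0.98 [ 631.602 -175.5    311.261]
scene lid_edge 0.73 [642.238 178.828   1.262]
scene mat 0.63 [646.606 203.284  -2.018]
top blade_tip 0.92 [780.656 175.227  16.731]
top knife 0.61 [644.216 173.913   4.078]
top mat 0.77 [652.155 200.002   1.617]
top mat 0.75 [800.506  -7.706  -0.18 ]
wrist blade_tip 0.75 [777.313 177.601  21.829]
wrist knife 0.81 [639.982 181.189   5.336]
wrist knife 0.6 [379.566 287.058   1.987]
wrist mat 0.72 [648.416 205.481   1.515]
```

View pics/end.png

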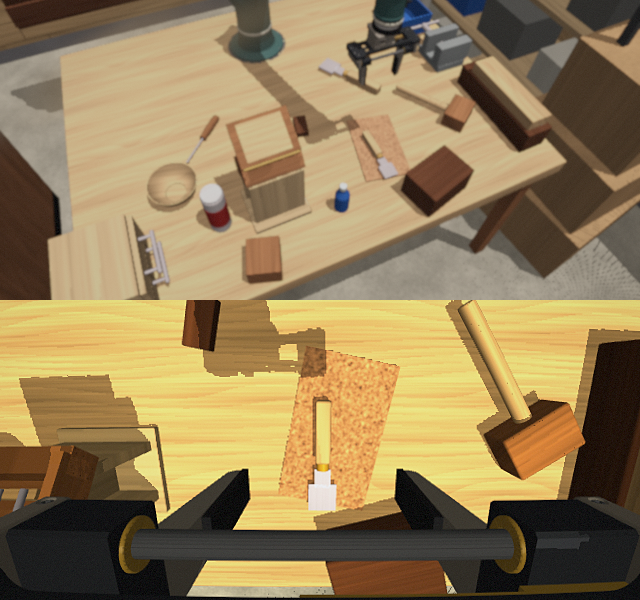

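The knife lies flat on the cork (wrist view, column 322, rows 400–510 of the stacked picture). The lid stands open (scene, (263,135)), everything else is where it was, and the gripper is clear.

```bash
python3 -c "
from h import *
print(robot.job_done())"
```

```text
the job is handed in; nothing more can be done
None
```

The lid was levered open to about 1.2 rad (roughly 70 degrees) with the blade, the knife is lying flat on the cork mat again, and the job was handed in at about 39 s of the 67 s allowed; no verdict was returned.

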